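# Clip the shade back onto the bedside lamp

## Task

The lamp's glass shade hangs on the horizontal rod from a sleeve that has crept outwards. Slide the sleeve by its peg all the way back against the collar, then take the steel spring clip from its wooden stand and press it down over the rod, in the groove just beyond the sleeve, until it is fully home there, and let go. Press with care: the lamp's head is sprung and must not be forced down hard (stay under about 20 N), and leave the other things on the dresser as they stand.

Things in the scene. Friction and masses are not known exactly. Their poses are not given: they have to be found in the camera images.
- rod_collar (a point): Dark bronze lamp, 160 mm square base, post, and a level round rod of 20 mm diameter running out from the post's head 200 mm above the dresser. Point: on the rod's axis at the outer face of the fixed collar (38 mm across) that the sleeve must rest against. x points out along the rod, z up.
- rod_end (a point): Plain free end of the rod, on its axis, 125 mm out from rod_collar. Same axes. The rod has one turned groove, 11 mm wide, floor diameter 14 mm. Its middle lies 52 to 64 mm out from rod_collar; exactly where differs from lamp to lamp and is not measured: look, or feel for it by sliding the clip's feet along the rod under a few newtons (they drop about 4 mm at the groove).
- lamp_head (a joint): How far (m) the lamp's head, with rod and shade, has sunk into its post: 0 at rest, growing downward; springs back, about 1.8 N per mm. It must not be pressed down more than 12 mm (about 21 N).
- hanger (a joint): Distance (m) of the shade's sleeve from the collar: 0 = against the collar, up to 0.06 outward. About 3 N of friction; stays where left. The sleeve is 30 mm across, 44 mm long; home, it covers the rod from 0 to 44 mm out from the collar. The leaded-glass shade (square, 155 mm wide at its foot) hangs below, 35 to 135 mm under the rod axis.
- hanger_peg (a point): Centre of the top of the peg on the sleeve: an upright dark pin of 12 mm diameter standing 28 mm out of the sleeve's top, 10 mm outward of the sleeve's collar-side end; its top is 43 mm above the rod axis. z up, x outward along the rod.
- clip: Steel spring clip, an upside-down U with an upright tab, 75 g. Origin: centre of its bore, which lies on the rod's axis when the clip is fully home (its bridge then rests on the groove floor). z up, x along the bore (clip 8 mm thick), y across the jaws. The bridge is 26 mm in y, 7 to 14 mm above the origin. Starts upright in its stand, origin 16.5 mm above the dresser.
- clip_tab (a point): Centre of the top of the clip's tab, 48 mm above the clip's origin; same axes. The tab is a block 10 mm in x, 16 mm in y and 34 mm tall; grip it across y, in its upper half, so that the fingertips stay clear of the rod.
- clip_mouth (a point): Middle between the tips of the clip's two sprung jaws, 8 mm below its origin. Jaws 28 mm across in y, inward rounded feet, 9 mm mouth. Feet first meet the groove floor with the origin about 12 mm above the rod axis, part and snap past at about 8 to 12 N (the push then falls to nothing). On the full rod they rest with the origin about 16 mm above it and cannot go home.
- clip_stand: Dark wooden stand 54 x 64 mm, 22 mm high, fixed, with a slot 13 x 36 mm and 14 mm deep that holds the clip upright. Origin under its centre.
- cream_jar: Amber jar 56 mm across and 50 mm high, a bystander; origin under its centre.
- finial: Loose dark lamp finial 28 mm across and 50 mm high, a bystander; origin under its centre.
- nut: Flat brass ring nut 32 mm across and 8 mm high, a bystander; origin under its centre.
- screwdriver: Screwdriver with a wooden handle lying flat, a bystander.
- mug: White mug 80 mm across and 95 mm high, a bystander; origin under its centre.

How it is judged:
By the outcome, as a careful person would: the job done as asked, in the order asked, and still so for the second after the job is handed in, with the robot touching nothing.
It also fails if it takes over 58 s, if anything falls off the work surface, if the arm or the gripper's body presses on something with over 40 N, if the wrist force passes 120 N, or if a joint passes its speed limit or range.

## Robot

A 6-joint arm with a two-finger parallel gripper is mounted at the origin on the work surface. World frame = base frame: x ahead of the robot, y to its left, z up, the work surface at z = 0. Lengths are in mm, angles in rad, forces in N, time in s.
With the tool pointing down it reaches from about 275 to 725 mm from the base axis. Payload 5.6 kg.
Tool frame: the origin (TCP) lies on the centre line of the jaws, within the pads' length; the fingertips stand 19 mm ahead of it and the grasp point (between the pads) is the TCP; z points along the fingers, x is the direction in which the jaws open and shut, and the axes are right-handed (so a half turn about z gives the same grasp; the last joint's range is limited). The gripper opens to 85 mm and grips with 20 to 120 N. Pads are 22 mm wide; open, the fingers measure 114 mm over their backs; the gripper's body (76 mm by 85 mm) begins 54 mm behind the grasp point. The pads swing forward as they close: fully open they stand 13 mm farther back than shut.
Start: joints at [-0.986, 0.255, 0.108, 0, -1.424, -0.285], TCP at [162.451, -525.455, 250.283] pointing down, gripper open.
Joint ranges: [-2.95, 2.95], [-1.21, 1.97], [-1.09, 1.5], [-2.87, 1.71], [-2.94, -0.07], [-3.05, 3.05]. Speed limits (rad/s): [2.57, 2.57, 3.14, 3.14, 3.14, 3.14].

## Interface

Orientations are given as a unit quaternion [w, x, y, z].
In Python, from workcell import r, camera, camera_model gives the robot as it stands.
- The arm moves only by the tool apply_moves, never from a script. Its argument "targets" is text: rows parted by semicolons, each of 7 numbers parted by spaces: the turn, a rotation vector about the world's x, y, z in degrees, then the shift along the world's x, y, z in m, then the closure, from 0 (fully open) to 1 (shut). A call has 1 to 12 rows; each row shifts and turns the pose as measured when the row begins; what a row does not reach is not made up. A row lasts 1/12 s, in which the tool goes at most 41.7 mm and 7.16 degrees, less where a joint would pass 70% of its speed; a pose out of reach is approached as far as the arm can. A call with a gripper value outside its range is refused whole. The fingers move at their own pace and stop on an object; the grip force is fixed at half the most. Time passes only in rows, so rows that do not move let the fingers close. It gives the time, the measured TCP pose, the force and the opening at its end, in the units of the state.
- r.observe(): the state, without advancing time (a new reading comes with each control period).
- camera(name): name is "scene" or "side" or "wrist"; returns the picture (480x640x3 uint8, red, green, blue); there is no depth.
- camera_model(name): a dict with "mtx" (3x3 intrinsics, pixels), "R" (3x3) and "t" (3): a world point X has camera coordinates R X + t. Camera axes: x right, y down, z forward; pixel columns grow to the right and rows downward; lengths in mm; the calibration is good to about 2 mm. A picture is of the moment at which its call begins: read the wrist's pose just before it. camera_model takes no time and is no camera call; for the wrist camera it gives the pose at the moment of the call.
- r.sign_off(): hands the job in, once; it reports no verdict.
The state is a dict: "time": time; "joint_positions": joint angles; "joint_velocities": joint speeds; "joint_torque": joint torques, N m; "eef_pos": TCP position; "tool_rot": TCP orientation; "ft_force": force on the tool from outside, world axes, zero at the start; "moment": the same for the moment, N m; "gripper_width": finger opening in mm.
Only numpy, scipy, OpenCV 4.12 (cv2) and the standard library are available. Lean on these libraries where they do the work, as an engineer would, in place of code of your own. Each camera call takes 0.05 s, during which the arm holds its last target. There are 200 camera calls.

## Working session

There is one attempt and no reset: what is moved stays moved. The work goes in short steps, Python scripts to look and compute and a tool call to move; the robot and the scene stay as the last step left them, time stands still between calls to the robot, and variables do not carry over. Pictures are saved under pics/ and viewed, about 8 in all and at most 12, crops included, and the job is handed in when it is done.

Besides the shell and the picture viewer there is one more tool, called after "Call:" as name(argument=value, ...) on one line, values as JSON. apply_moves: Moves the arm, as the interface text tells. Its arguments: {"type":"object","properties":{"targets":{"type":"string"}},"required":["targets"]}

```bash
ls; mkdir -p pics; python3 - <<'E'
from workcell import r,camera,camera_model
import cv2,numpy as np
for n in("scene","side"):
    cv2.imwrite(f"pics/{n}0.png",camera(n)[:,:,::-1]); m=camera_model(n); print(n,m["mtx"].tolist(),np.round(m["R"],4).tolist(),np.round(m["t"],1))
o=r.observe();print(o)
E
```

```text
pics
scene [[499.15922958184035, 0.0, 321.6327840033946], [0.0, 499.15922958184035, 236.57140486103242], [0.0, 0.0, 1.0]] [[0.7322, 0.6808, 0.0221], [0.4247, -0.4309, -0.7963], [-0.5326, 0.5924, -0.6046]] [-341.1 -121.9 1501.6]
side [[538.7399599663297, 0.0, 318.3081462510423], [0.0, 538.7399599663297, 231.47918000504905], [0.0, 0.0, 1.0]] [[-0.7119, -0.7023, 0.0026], [-0.4634, 0.4669, -0.7531], [0.5277, -0.5373, -0.6579]] [336.8 404.  859.5]
{'time': 0.1, 'joint_positions': array([-9.86405398e-01,  2.55670197e-01,  1.07178392e-01, -3.73327669e-04,
       -1.42388253e+00, -2.84598900e-01]), 'joint_velocities': array([-5.54713208e-04, -2.95192865e-03,  2.33257179e-03,  2.92910963e-05,
       -7.57114906e-04, -1.33803212e-03]), 'joint_torque': array([-3.37090984e-03, -3.87603092e+01,  2.38472843e+01,  5.37807763e+00,
       -3.86183878e-03, -1.91071956e-05]), 'eef_pos': array([ 162.35761473, -525.08942347,  249.52054276]), 'tool_rot': array([-6.77456483e-04,  5.93603618e-01,  8.04757161e-01,  4.44597037e-04]), 'ft_force': array([-0.88508113,  0.22180077,  0.77034892]), 'moment': array([ 0.01826364, -0.05491473,  0.02526163]), 'gripper_width': 85.2831271490515}
```

View pics/scene0.png

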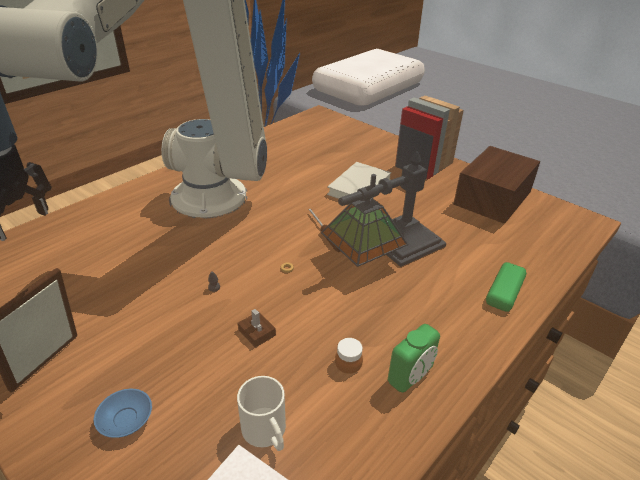

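View pics/side0.png

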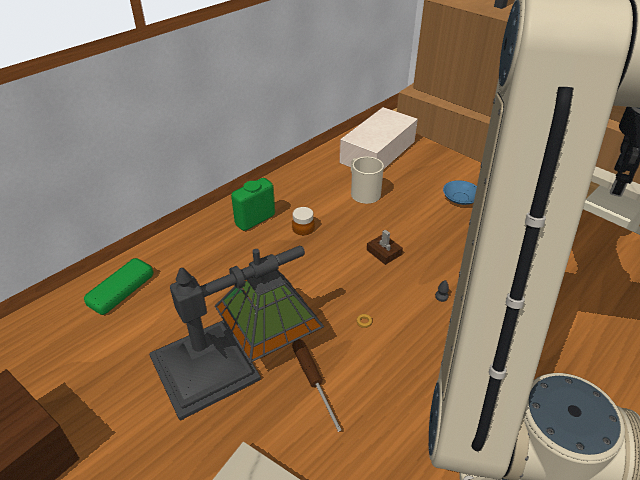

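```bash
cat > h.py <<'E'
import cv2,numpy as np
from workcell import r,camera,camera_model
def tri(pa,pb,ma=None,mb=None):
    ma=ma or camera_model("scene");mb=mb or camera_model("side")
    P=[m["mtx"]@np.c_[m["R"],m["t"]] for m in(ma,mb)]
    X=cv2.triangulatePoints(P[0],P[1],np.array(pa,float).reshape(2,1),np.array(pb,float).reshape(2,1))[:,0]
    return X[:3]/X[3]
def proj(m,X):
    c=m["R"]@np.asarray(X,float)+m["t"];u=m["mtx"]@c;return u[:2]/u[2]
def onz(m,p,z):
    d=m["R"].T@np.linalg.inv(m["mtx"])@np.array([*p,1.]);c=-m["R"].T@m["t"];return c+d*(z-c[2])/d[2]
E
python3 - <<'E'
import cv2,numpy as np
a=cv2.imread("pics/scene0.png");b=cv2.imread("pics/side0.png")
c=np.zeros((600,800,3),np.uint8)
def put(im,x,y,w,h,s,X,Y):
    k=cv2.resize(im[y:y+h,x:x+w],None,fx=s,fy=s,interpolation=cv2.INTER_CUBIC);k=cv2.convertScaleAbs(k,alpha=1.5,beta=15)
    c[Y:Y+h*s,X:X+w*s]=k
put(b,165,235,150,75,4,0,0)
put(a,330,150,100,60,5,0,300)
put(a,235,305,45,40,6,520,320)
put(b,360,225,50,45,4,600,0)
cv2.imwrite("pics/c1.png",c)
E
```

```text
(no output)
```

View pics/c1.png

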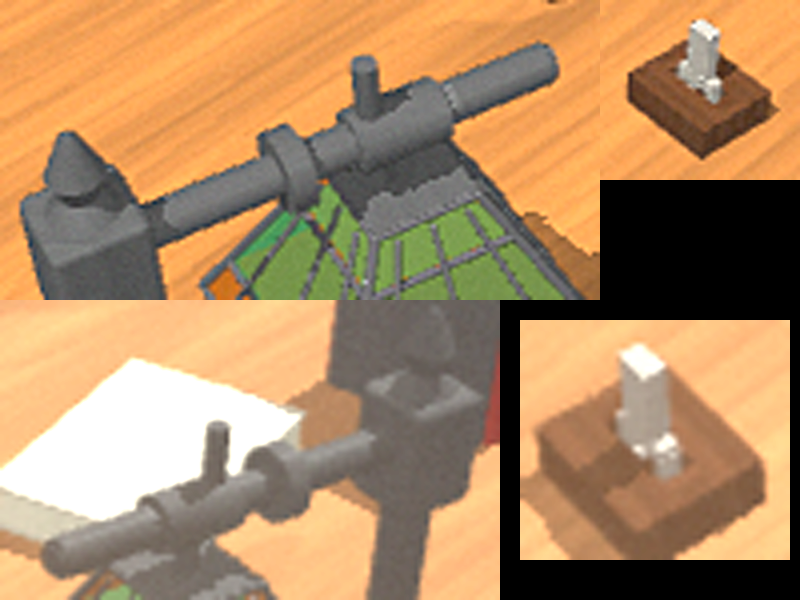

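```bash
python3 - <<'E'
from h import *
for n,a,b in[("peg",(373.4,175.4),(256.2,250)),("end",(340.6,201.6),(302.7,250)),("col",(381.6,187.4),(243.7,275)),("tab",(255.5,311),(386,232))]:
    X=tri(a,b);print(n,X.round(1),(proj(camera_model("scene"),X)-a).round(1),(proj(camera_model("side"),X)-b).round(1))
s=camera_model("scene");d=camera_model("side")
# stand top corners (scene), z=22
f=lambda x,y:((x-520)/6+235,(y-320)/6+305)
for p in[(537,435),(640,540),(765,465),(672,375)]: print("stand scene",onz(s,f(*p),22).round(1))
g=lambda x,y:((x-600)/4+360,y/4+225)
for p in[(628,88),(702,140),(770,103),(700,45)]: print("stand side",onz(d,g(*p),22).round(1))
print("tab z64.5",onz(s,(255.5,311),64.5),onz(d,(386,232),64.5))
print("pegz243",onz(s,(373.4,175.4),243),onz(d,(256.2,250),243));print("end200",onz(s,(340.6,201.6),200),onz(d,(302.7,250),200))
# bystanders
print("mug",onz(d,(367,163),95),"jar",onz(d,(303,213),50),onz(s,(350,347),50),"fin",onz(s,(213,273),50),"nut",onz(s,(287,266),8),"clock",onz(s,(415,335),80))
E
```

```text
peg [519.1 106.6 241.6] [-0.7  0.1] [-0.8 -0.1]
end [496.1  20.6 199.5] [-1.  0.] [-1.1 -0.1]
col [524.2 135.9 198.7] [-1.1  0.2] [-1.2 -0.3]
tab [ 510.5 -255.    62.5] [-0.7 -0.1] [-0.6  0.1]
stand scene [ 482.7 -281.4   22. ]
stand scene [ 545.6 -287.9   22. ]
stand scene [ 551.2 -234.8   22. ]
stand scene [ 495.1 -228.7   22. ]
stand side [ 534.4 -222.5   22. ]
stand side [ 476.6 -219.1   22. ]
stand side [ 468.2 -270.3   22. ]
stand side [ 528.6 -281.    22. ]
tab z64.5 [ 513.46659134 -255.31856337   64.5       ] [ 508.37350724 -254.15159243   64.5       ]
pegz243 [521.39387936 105.99844937 243.        ] [516.71681933 106.85997904 243.        ]
end200 [498.09962481  21.78620447 200.        ] [494.13835414  19.74833128 200.        ]
mug [ 692.67619249 -399.47095296   95.        ] jar [ 703.80051181 -181.26602348   50.        ] [ 709.8849087  -181.81932686   50.        ] fin [ 340.48900973 -234.76827214   50.        ] nut [408.44646645 -64.99703017   8.        ] clock [797.21001797 -91.18844301  80.        ]
```

Call:
apply_moves(targets="0 0 5 .02 .034 .005 1;0 0 5 .02 .034 .005 1;0 0 5 .02 .034 .005 1;0 0 5 .02 .034 .005 1;0 0 5 .02 .034 .005 1;0 0 5 .02 .034 .005 1;0 0 5 .02 .034 .005 1;0 0 5 .02 .034 .005 1;0 0 5 .02 .034 .005 1;0 0 5 .02 .034 .005 1;0 0 5 .02 .034 .005 1;0 0 5 .02 .034 .005 1")

```text
time: 1.1
eef_pos: [401.1, -100.2, 304.1]
tool_rot: [-0.008, 0.094, 0.996, -0.0]
ft_force: [1.8, 0.1, 0.2]
gripper_width: 0.3
```

Call:
apply_moves(targets="0 0 -1 .02 .033 0 1;0 0 -1 .02 .033 0 1;0 0 -1 .02 .033 0 1;0 0 -1 .02 .033 0 1;0 0 0 .01 .02 0 1;0 0 0 0 0 0 1;0 0 0 0 0 0 1")

```text
time: 1.68
eef_pos: [495.0, 68.4, 301.5]
tool_rot: [-0.01, 0.123, 0.992, -0.0]
ft_force: [0.1, 0.4, -0.6]
gripper_width: -0.1
```

```bash
python3 - <<'E'
from h import *
o=r.observe();m=camera_model("wrist");cv2.imwrite("pics/w1.png",camera("wrist")[:,:,::-1])
np.savez("w1.npz",**{k:m[k] for k in("mtx","R","t")})
print(o["eef_pos"],o["tool_rot"],-m["R"].T@m["t"],m["R"],m["mtx"][0])
for n,X in(("end",(496,20.6,200)),("col",(527,141,200)),("peg",(519,106.6,243)),("home",(516,99,207))):print(n,proj(m,X))
E
```

```text
[495.03293289  68.35905156 301.45844019] [-9.58575875e-03  1.23048562e-01  9.92354338e-01 -1.79038287e-04] [477.75745295 -11.35180335 425.69503944] [[-0.96952829  0.24425747  0.01879293]
 [ 0.23760489  0.91889174  0.31493155]
 [ 0.05965572  0.30980034 -0.94892831]] [380.68362462   0.         315.52134459]
end [291.6416121  178.65651695]
col [294.24715441 357.97720911]
peg [289.33429675 350.57966996]
home [293.31496044 306.79021273]
```

View pics/w1.png

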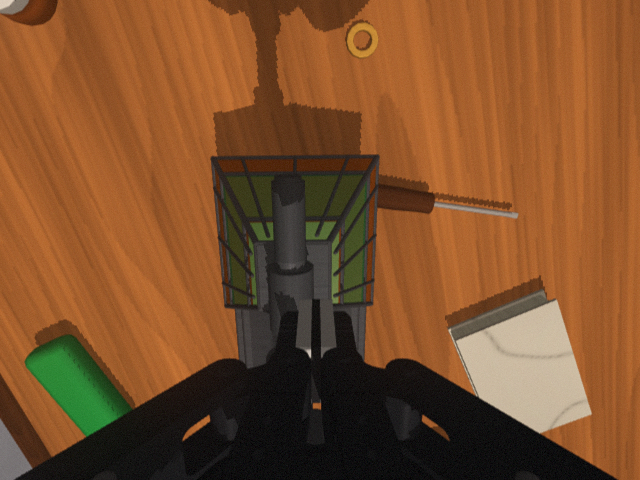

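Call:
apply_moves(targets="-.1 -1.1 0 .0175 .009 0 1;0 0 0 0 0 -.02 1;0 0 0 0 0 -.02 1;0 0 0 0 0 -.015 1;0 0 0 0 0 0 1;0 0 0 0 0 0 1")

```text
time: 2.23
eef_pos: [511.1, 71.8, 246.2]
tool_rot: [0.002, 0.126, 0.992, 0.0]
ft_force: [-0.5, -0.1, 0.3]
gripper_width: -0.1
```

Call:
apply_moves(targets="0 0 0 .002 .008 -.004 1;0 0 0 .001 .004 -.002 1;0 0 0 .001 .004 0 1;0 0 0 .001 .004 0 1;0 0 0 .001 .004 0 1")

```text
time: 2.65
eef_pos: [517.9, 95.2, 243.7]
tool_rot: [0.004, 0.127, 0.992, 0.0]
ft_force: [-0.8, -3.3, -1.3]
gripper_width: 0.1
```

Call:
apply_moves(targets="0 0 0 .001 .004 0 1;0 0 0 .001 .004 0 1;0 0 0 .001 .003 0 1")

```text
time: 2.9
eef_pos: [520.6, 106.3, 243.7]
tool_rot: [0.003, 0.127, 0.992, -0.001]
ft_force: [-1.3, -3.0, -1.3]
gripper_width: -0.2
```

Call:
apply_moves(targets="0 0 0 .0005 .002 0 1;0 0 0 .0005 .002 0 1;0 0 0 .0005 .002 0 1")

```text
time: 3.15
eef_pos: [522.2, 113.0, 243.5]
tool_rot: [0.003, 0.127, 0.992, -0.002]
ft_force: [-0.3, -3.3, -0.7]
gripper_width: 0.1
```

Call:
apply_moves(targets="0 0 0 .0003 .0015 0 1;0 0 0 .0003 .0015 0 1")

```text
time: 3.32
eef_pos: [522.3, 113.4, 243.6]
tool_rot: [0.002, 0.127, 0.992, -0.005]
ft_force: [-1.2, -8.8, -0.3]
gripper_width: 0.2
```

Call:
apply_moves(targets="0 0 0 .0003 .0015 0 1;0 0 0 -.001 -.004 0 1;0 0 0 -.003 -.012 0 1;0 0 0 -.003 -.012 .02 1;0 0 0 -.003 -.012 .025 1;0 0 0 0 -.015 .03 .8")

```text
time: 3.82
eef_pos: [509.5, 59.5, 314.2]
tool_rot: [-0.003, 0.126, 0.992, -0.005]
ft_force: [0.3, 0.2, 0.2]
gripper_width: 11.1
```

```bash
python3 - <<'E'
from h import *
c=np.zeros((600,800,3),np.uint8)
a=camera("scene")[:,:,::-1];b=camera("side")[:,:,::-1]
o=r.observe();print(o["eef_pos"],o["ft_force"]);m=camera_model("wrist");w=camera("wrist")[:,:,::-1]
np.savez("w2.npz",**{k:m[k] for k in("mtx","R","t")});cv2.imwrite("pics/w2f.png",w);cv2.imwrite("pics/side2.png",b);cv2.imwrite("pics/scene2.png",a)
def put(im,x,y,w,h,s,X,Y):
    k=cv2.resize(im[y:y+h,x:x+w],None,fx=s,fy=s,interpolation=cv2.INTER_CUBIC);c[Y:Y+h*s,X:X+w*s]=cv2.convertScaleAbs(k,alpha=1.8,beta=20)
put(b,225,235,90,60,5,0,0);put(a,330,150,70,60,5,450,0);put(w,170,120,250,150,2,0,300)
put(a,235,305,45,40,5,520,320)
cv2.imwrite("pics/c2.png",c)
for n,X in(("end",(497.5,20,200)),("col",(529.8,141,200))):print(n,proj(m,X))
E
```

```text
[512.47885726  58.17178516 320.23566615] [0.75098204 0.05979444 0.07203044]
end [325.13687678 183.03278499]
col [322.70073082 350.54565015]
```

View pics/c2.png

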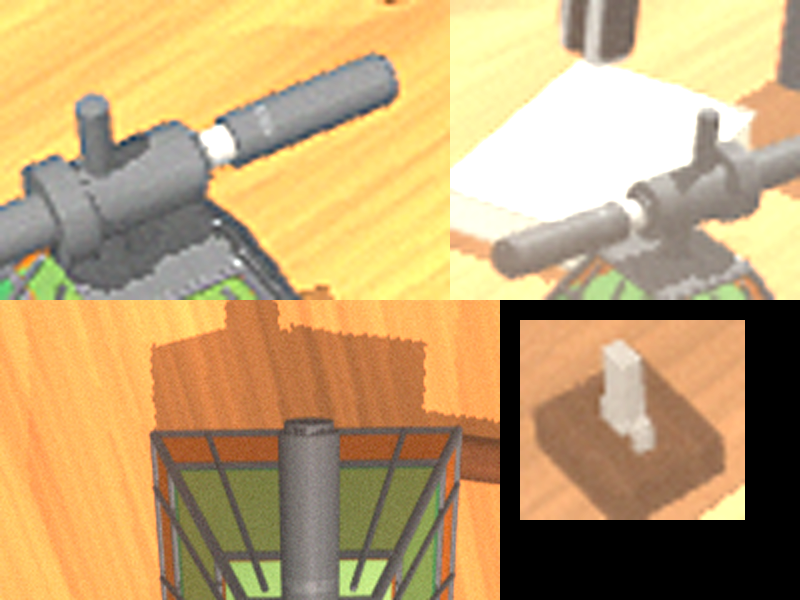

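```bash
python3 - <<'E'
from h import *
c=np.zeros((600,800,3),np.uint8)
E=np.array([497.5,20,200]);u=np.array([-.2504,-.9682,0])
print(E-125*u)
for n in("side","scene","wrist"):
    im=cv2.imread({"side":"pics/side2.png","scene":"pics/scene2.png","wrist":"pics/w2f.png"}[n]).max(2)
    m=np.load("w2.npz") if n=="wrist" else camera_model(n)
    print(n,"end",proj(m,E).round(1))
    row=[]
    for s in range(36,131,2):
        X=E+(s-125)*u
        p=[proj(m,X+np.array([0,0,z])) for z in(0,4,7,10)]
        row.append((s,[int(im[int(round(q[1])),int(round(q[0]))]) for q in p]))
    print(" ".join(f"{s}:{v}" for s,v in row))
w=cv2.imread("pics/w2f.png")[150:370,240:400]
k=cv2.resize(w,None,fx=2.7,fy=2.7,interpolation=cv2.INTER_CUBIC);k=cv2.convertScaleAbs(k,alpha=1.6,beta=20);c[:k.shape[0],:k.shape[1]]=k[:600]
w=cv2.imread("pics/side2.png")[245:285,250:310];k=cv2.resize(w,None,fx=6,fy=6);c[:240,440:]=k
w=cv2.imread("pics/scene2.png")[180:210,335:380];k=cv2.resize(w,None,fx=8,fy=8);c[260:500,440:]=k
cv2.imwrite("pics/c3.png",c)
E
```

```text
[528.8   141.025 200.   ]
side end [301.3 249.2]
36:[81, 82, 82, 79] 38:[85, 82, 84, 79] 40:[84, 81, 85, 77] 42:[83, 83, 83, 79] 44:[81, 84, 81, 76] 46:[83, 86, 79, 84] 48:[80, 77, 57, 162] 50:[67, 65, 99, 188] 52:[85, 156, 154, 179] 54:[190, 179, 161, 179] 56:[177, 161, 139, 159] 58:[175, 175, 160, 91] 60:[180, 159, 48, 66] 62:[173, 72, 64, 75] 64:[59, 77, 80, 70] 66:[81, 83, 78, 75] 68:[83, 82, 83, 106] 70:[84, 84, 76, 74] 72:[80, 83, 82, 104] 74:[85, 83, 91, 70] 76:[99, 90, 106, 71] 78:[96, 89, 79, 75] 80:[80, 82, 76, 74] 82:[82, 85, 78, 74] 84:[84, 81, 80, 68] 86:[84, 85, 81, 74] 88:[83, 82, 82, 71] 90:[82, 83, 79, 74] 92:[83, 81, 81, 75] 94:[82, 81, 79, 69] 96:[81, 85, 79, 73] 98:[83, 80, 83, 77] 100:[86, 85, 81, 74] 102:[80, 82, 81, 77] 104:[82, 81, 79, 73] 106:[83, 80, 83, 75] 108:[83, 82, 82, 77] 110:[84, 87, 81, 75] 112:[80, 82, 81, 74] 114:[83, 82, 75, 75] 116:[82, 80, 81, 74] 118:[83, 78, 82, 69] 120:[81, 83, 79, 75] 122:[83, 78, 81, 72] 124:[84, 81, 84, 161] 126:[81, 84, 123, 157] 128:[64, 133, 170, 155] 130:[182, 177, 155, 154]
scene end [339.9 201.8]
36:[73, 72, 86, 98]
[... 1357 characters left out ...]
 74] 64:[73, 73, 76, 70] 66:[74, 76, 76, 77] 68:[87, 74, 69, 73] 70:[88, 87, 76, 74] 72:[76, 92, 87, 87] 74:[73, 74, 84, 88] 76:[76, 73, 74, 76] 78:[77, 72, 76, 73] 80:[76, 76, 67, 72] 82:[73, 68, 77, 76] 84:[69, 73, 70, 68] 86:[70, 69, 75, 73] 88:[66, 71, 70, 75] 90:[71, 72, 66, 71] 92:[72, 72, 71, 72] 94:[72, 72, 72, 72] 96:[69, 70, 72, 72] 98:[72, 71, 69, 70] 100:[71, 72, 73, 71] 102:[72, 72, 69, 72] 104:[73, 72, 73, 72] 106:[73, 70, 67, 72] 108:[70, 70, 70, 73] 110:[72, 69, 70, 70] 112:[74, 70, 67, 72] 114:[71, 69, 74, 74] 116:[66, 70, 73, 71] 118:[71, 74, 68, 66] 120:[72, 69, 73, 71] 122:[62, 72, 78, 72] 124:[73, 63, 63, 55] 126:[39, 51, 67, 72] 128:[75, 51, 42, 39] 130:[96, 95, 93, 75]
```

View pics/c3.png

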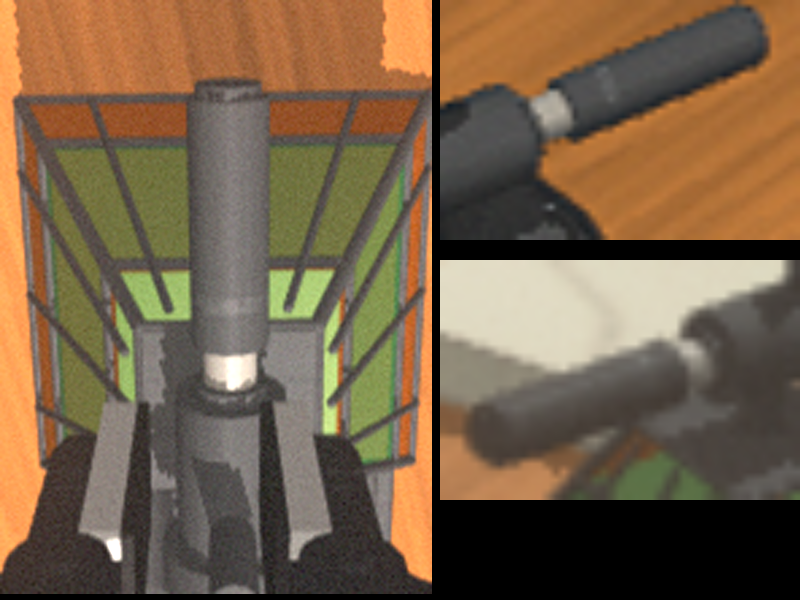

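```bash
python3 - <<'E'
from h import *
m=np.load("w2.npz")
E=np.array([497.5,20,200]);u=np.array([-.2504,-.9682,0]);C=E-125*u
f=lambda x,y:(240+x/2.7,150+y/2.7)
for n,x,y,z in(("end",229,98,210),("endL",193,90,200),("endR",266,90,200),("endbot",229,80,190),("ring",229,305,210),("grooveout",229,353,210),("groove_floor_far",230,388,207),("sleevetop",231,408,215),("lipL",190,330,200),("lipR",268,330,200)):
    X=onz(m,f(x,y),z);print(n,X.round(1),"s",((X-C)@u).round(1),"lat",((X-C)@np.array([-u[1],u[0],0])).round(1))
# clip & stand refine
s=camera_model("scene")
E
```

```text
end [497.9  20.3 210. ] s 124.6 lat 0.4
endL [506.1  18.  200. ] s 124.8 lat 8.8
endR [489.2  22.3 200. ] s 124.8 lat -8.6
endbot [497.4  19.4 190. ] s 125.6 lat 0.1
ring [510.4  69.6 210. ] s 73.7 lat 0.0
grooveout [513.5  82.  210. ] s 61.0 lat -0.1
groove_floor_far [515.9  92.8 207. ] s 49.9 lat -0.4
sleevetop [516.2  94.4 215. ] s 48.3 lat -0.6
lipL [522.6  77.6 200. ] s 62.9 lat 9.8
lipR [503.1  82.6 200. ] s 63.0 lat -10.2
```

```bash
python3 - <<'E'
from h import *
E=np.array([497.5,20,200]);u=np.array([-.2504,-.9682,0]);C=E-125*u
m=np.load("w2.npz")
for s,z in((44,215),(44,210),(50,210),(61,210)): q=proj(m,C+u*s+[0,0,z-200]);print(s,z,(q[1]-150)*2.7)
X=tri((381.4,172.6),(243.4,255.4));print("peg",X.round(1),((X-C)@u).round(1));X=tri((373.4,175.4),(256.2,250));print(((X-C)@u).round(1))
c=np.zeros((600,800,3),np.uint8)
def put(im,x,y,w,h,s,X,Y):
    k=cv2.resize(im[y:y+h,x:x+w],None,fx=s,fy=s,interpolation=cv2.INTER_CUBIC);c[Y:Y+h*s,X:X+w*s]=cv2.convertScaleAbs(k,alpha=2.2,beta=10)
b=cv2.imread("pics/side2.png");a=cv2.imread("pics/scene2.png");w=cv2.imread("pics/w2f.png")
put(b,222,250,50,50,8,0,0);put(a,358,170,40,40,10,400,0);put(w,290,260,70,50,4,0,400)
put(a,245,305,22,30,6,300,410);put(b,372,222,40,35,6,480,390)
cv2.imwrite("pics/c4.png",c)
E
```

```text
44 215 423.6727951974762
44 210 414.3380760939593
50 210 392.9090746901485
61 210 352.80864425950875
peg [524.3 130.2 241.4] 11.6
35.7
```

View pics/c4.png

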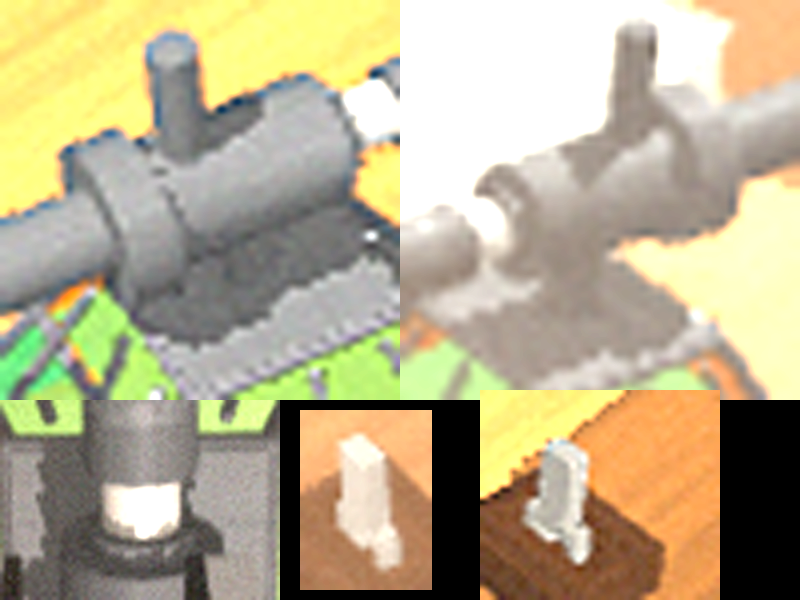

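Call:
apply_moves(targets="0 0 0 .002 .012 -.020 1;0 0 0 .002 .01 -.025 1;0 0 0 .001 .004 -.022 1;0 0 0 .000 .002 -.008 1;0 0 0 .001 .004 0 1;0 0 0 .002 .008 0 1;0 0 0 .001 .004 0 1;0 0 0 .0005 .002 0 1")

```text
time: 4.63
eef_pos: [522.0, 108.1, 241.4]
tool_rot: [0.004, 0.127, 0.992, 0.001]
ft_force: [-0.1, 0.5, 0.1]
gripper_width: 0.1
```

Call:
apply_moves(targets="0 0 0 .0005 .002 0 1;0 0 0 .0005 .002 0 1;0 0 0 .0005 .002 0 1;0 0 0 .0005 .002 0 1")

```text
time: 4.97
eef_pos: [523.9, 112.9, 243.8]
tool_rot: [0.005, 0.128, 0.992, -0.003]
ft_force: [-0.2, -6.5, -1.0]
gripper_width: -0.0
```

Call:
apply_moves(targets="0 0 0 .0005 .003 0 1;0 0 0 .0005 .004 0 1")

```text
time: 5.13
eef_pos: [523.8, 113.2, 244.2]
tool_rot: [0.004, 0.129, 0.992, -0.01]
ft_force: [1.0, -14.8, -1.4]
gripper_width: -0.1
```

Call:
apply_moves(targets="0 0 0 -.001 -.005 0 1;0 0 0 -.003 -.012 .01 1;0 0 0 -.003 -.012 .03 1;0 0 0 0 -.01 .04 .5;0 0 1 0 -.035 .02 .3;0 0 1 0 -.04 0 .3;0 0 1 0 -.04 0 .3;0 0 1 0 -.04 -.01 .3;0 0 1 0 -.04 -.03 .3;0 0 1 0 -.04 -.04 .3;0 0 1 0 -.04 -.04 .3;0 0 1 0 -.03 -.03 .3")

```text
time: 6.13
eef_pos: [515.7, -216.5, 241.0]
tool_rot: [0.025, 0.052, 0.998, -0.008]
ft_force: [2.0, 0.5, -0.3]
gripper_width: 59.9
```

Call:
apply_moves(targets="0 0 0 0 0 0 .3;0 0 0 0 0 0 .3;0 0 0 0 0 0 .3")

```text
time: 6.38
eef_pos: [511.5, -222.1, 236.7]
tool_rot: [0.021, 0.055, 0.998, -0.007]
ft_force: [-0.1, -0.0, 0.9]
gripper_width: 60.0
```

```bash
python3 - <<'E'
from h import *
o=r.observe();m=camera_model("wrist");w=camera("wrist")[:,:,::-1]
np.savez("w3.npz",**{k:m[k] for k in("mtx","R","t")});cv2.imwrite("pics/w3.png",w)
print(o["time"],o["eef_pos"],o["tool_rot"],o["gripper_width"],o["ft_force"],np.abs(o["joint_velocities"]).max())
for n,X in(("tab",(510.5,-255,64.5)),):print(n,proj(m,X))
E
```

```text
6.3833 [ 511.49716524 -222.12478052  236.66847943] [ 0.02137557  0.05543938  0.99821103 -0.00665566] 59.953274301382585 [-0.12942329 -0.04882213  0.86620179] 0.027579847894567338
tab [322.19645505 183.25622121]
```

View pics/w3.png

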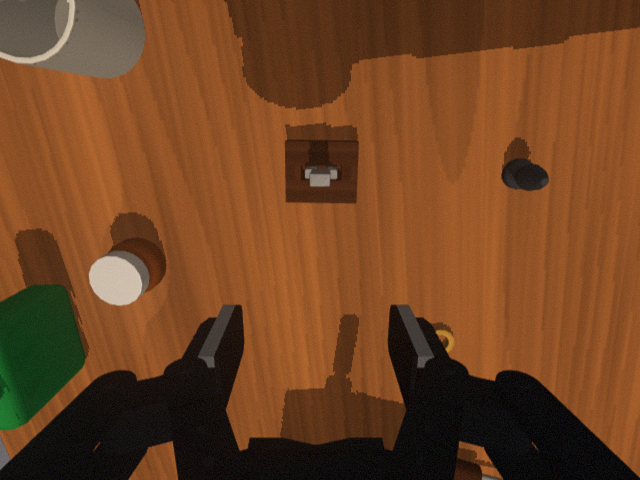

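```bash
cat >> h.py <<'E'
from scipy.spatial.transform import Rotation as Ro
def fix(yaw_deg):
    "world rotvec (deg) bringing the tool to straight down with tool x at yaw"
    q=r.observe()["tool_rot"];R=Ro.from_quat([q[1],q[2],q[3],q[0]])
    best=min((Ro.from_euler("z",yaw_deg+k,degrees=True)*Ro.from_euler("x",180,degrees=True) for k in(0,180)),key=lambda T:(T*R.inv()).magnitude())
    return np.degrees((best*R.inv()).as_rotvec()).round(2)
E
python3 - <<'E'
from h import *
m=np.load("w3.npz")
P=[onz(m,p,22) for p in((286,141),(358,141),(357,203),(286,202))]
for p in P:print(p.round(1))
print("centre",np.mean(P,0).round(1),[np.degrees(np.arctan2(*(a-b)[[1,0]])).round(1) for a,b in((P[0],P[1]),(P[3],P[2]))])
print("tab",onz(m,(320,181),64.5).round(1))
im=cv2.imread("pics/w3.png");c=im[155:200,290:350].astype(int);g=(c.min(2)>120)
ys,xs=np.nonzero(g);print(xs.min()+290,xs.max()+290,ys.min()+155,ys.max()+155)
top=[(y+155,xs[ys==y].min()+290,xs[ys==y].max()+290) for y in np.unique(ys)];print(top)
print(fix(-6))
E
```

```text
[ 539.7 -288.    22. ]
[ 477.9 -281.3   22. ]
[ 482.9 -227.3   22. ]
[ 546.9 -234.8   22. ]
centre [ 511.9 -257.9   22. ] [np.float64(-6.2), np.float64(-6.6)]
tab [ 512.  -256.9   64.5]
306 336 170 185
[(np.int64(170), np.int64(309), np.int64(309)), (np.int64(171), np.int64(306), np.int64(334)), (np.int64(172), np.int64(306), np.int64(309)), (np.int64(173), np.int64(307), np.int64(336)), (np.int64(174), np.int64(307), np.int64(335)), (np.int64(175), np.int64(319), np.int64(321)), (np.int64(176), np.int64(307), np.int64(328)), (np.int64(177), np.int64(315), np.int64(328)), (np.int64(178), np.int64(316), np.int64(328)), (np.int64(179), np.int64(315), np.int64(328)), (np.int64(180), np.int64(313), np.int64(328)), (np.int64(181), np.int64(313), np.int64(328)), (np.int64(182), np.int64(312), np.int64(328)), (np.int64(183), np.int64(311), np.int64(328)), (np.int64(184), np.int64(311), np.int64(328)), (np.int64(185), np.int64(312), np.int64(324))]
[0.93 2.5  0.32]
```

Call:
apply_moves(targets=".9 2.5 0 .0005 -.018 -.035 .3;0 0 0 0 -.0175 -.035 .4;0 0 0 0 0 -.03 .5;0 0 0 0 0 -.02 .5;0 0 0 0 0 0 .5;0 0 0 0 0 0 .5;0 0 0 0 0 0 .5")

```text
time: 7.02
eef_pos: [521.6, -255.1, 128.5]
tool_rot: [0.013, 0.05, 0.999, -0.003]
ft_force: [-0.5, -0.2, 0.4]
gripper_width: 42.7
```

```bash
python3 -c "
from h import *
o=r.observe();print(o['eef_pos'],o['tool_rot'],fix(-6.4),o['gripper_width'])"
```

```text
[ 521.57004473 -255.11964909  128.54534432] [ 0.0129537   0.0498827   0.99866741 -0.00270696] [ 0.39  1.46 -0.68] 42.699364243283426
```

Call:
apply_moves(targets=".4 1.5 -.7 -.0096 -.0024 -.01 .5;0 0 0 0 0 -.01 .5;0 0 0 0 0 0 .5;0 0 0 0 0 0 .5")

```text
time: 7.35
eef_pos: [514.9, -257.4, 113.3]
tool_rot: [0.004, 0.055, 0.998, -0.001]
ft_force: [0.3, 0.3, 0.7]
gripper_width: 42.8
```

```bash
python3 -c "
from h import *
o=r.observe();print(o['eef_pos'],o['tool_rot'],fix(-6.4),o['gripper_width'])"
```

```text
[ 514.88789013 -257.42892913  113.34407253] [ 0.00390532  0.05516994  0.99846883 -0.00100626] [ 0.14  0.44 -0.07] 42.78482395419156
```

Small tilts couple into x; keep correcting while descending.

Call:
apply_moves(targets=".1 .5 0 -.003 0 -.015 .5;0 0 0 0 0 -.015 .55;0 0 0 0 0 -.012 .6;0 0 0 0 0 -.008 .6;0 0 0 0 0 0 .6;0 0 0 0 0 0 .6")

```text
time: 7.85
eef_pos: [513.8, -258.3, 64.8]
tool_rot: [0.002, 0.055, 0.998, -0.001]
ft_force: [-0.2, -0.4, 0.5]
gripper_width: 34.2
```

```bash
python3 -c "
from h import *
o=r.observe();print(o['eef_pos'],o['tool_rot'],fix(-6.4),o['gripper_width'],o['ft_force'])"
```

```text
[ 513.77618099 -258.29935026   64.77835324] [ 0.0024533   0.05490334  0.99848762 -0.00144365] [ 0.18  0.27 -0.11] 34.20695992446592 [-0.21345612 -0.4105372   0.45352597]
```

Nearly centred. Lower to about z 60 and close.

Call:
apply_moves(targets=".1 .3 0 -.0018 .0007 -.004 .6;0 0 0 0 0 -.001 .7;0 0 0 0 0 0 1;0 0 0 0 0 0 1;0 0 0 0 0 0 1;0 0 0 0 0 0 1")

```text
time: 8.35
eef_pos: [513.3, -258.0, 62.1]
tool_rot: [0.002, 0.055, 0.998, -0.001]
ft_force: [-0.4, 0.1, -0.1]
gripper_width: 14.6
```

```bash
python3 -c "
from h import *
o=r.observe();print(o['eef_pos'],o['tool_rot'],fix(-6.4),o['gripper_width'],o['ft_force'])"
```

```text
[ 513.31401544 -258.02379023   62.0608349 ] [ 0.00157301  0.05472682  0.9984994  -0.00120596] [ 0.15  0.17 -0.13] 14.572737961246284 [-0.44066866  0.06293382 -0.0873853 ]
```

Call:
apply_moves(targets="0 0 0 0 0 .01 1;0 0 0 0 0 .02 1;0 0 0 0 0 .03 1;0 0 0 0 0 .035 1;0 0 0 0 0 .035 1;0 0 0 0 .01 .035 1;0 0 -1 0 .03 .035 1;0 0 -1 0 .035 .02 1;0 0 -1 0 .038 .02 1;0 0 -1 0 .038 .01 1;0 0 -1 0 .038 0 1;0 0 -1 0 .038 0 1")

```text
time: 9.35
eef_pos: [505.5, -34.2, 326.8]
tool_rot: [0.004, 0.116, 0.993, 0.0]
ft_force: [1.0, -0.1, -0.9]
gripper_width: 14.2
```

```bash
python3 -c "
from h import *
o=r.observe();print(o['eef_pos'],o['tool_rot'],fix(-14.5),o['gripper_width'],o['ft_force'])"
```

```text
[505.49664705 -34.16301677 326.7744085 ] [3.55319614e-03 1.15527770e-01 9.93297831e-01 3.57675189e-04] [ 0.01  0.41 -1.23] 14.223230746701828 [ 0.99032251 -0.12086252 -0.91353317]
```

Call:
apply_moves(targets="0 .4 -.6 .0025 .035 -.003 1;0 0 -.6 .0025 .035 -.003 1;0 0 0 .0025 .032 -.005 1;0 0 0 .002 .015 -.005 1;0 0 0 0 0 0 1;0 0 0 0 0 0 1;0 0 0 0 0 0 1")

```text
time: 9.93
eef_pos: [512.1, 94.8, 318.0]
tool_rot: [0.004, 0.122, 0.992, 0.003]
ft_force: [-0.2, -0.0, 0.2]
gripper_width: 14.2
```

```bash
cat > look.py <<'E'
from h import *
import sys
E=np.array([497.5,20,200]);u=np.array([-.2504,-.9682,0]);C=E-125*u
o=r.observe();p=o["eef_pos"];d=p-C
print(o["time"],p.round(1),"s",(d@u).round(1),"lat",(d@[-u[1],u[0],0]).round(1),"fix",fix(-14.5),"w",o["gripper_width"].round(1),"F",o["ft_force"].round(1),"M",o["moment"].round(2))
if len(sys.argv)>1:
    n=sys.argv[1];m=camera_model("wrist");w=camera("wrist")[:,:,::-1];np.savez(n+".npz",**{k:m[k] for k in("mtx","R","t")});cv2.imwrite(f"pics/{n}f.png",w)
    b=camera("side")[:,:,::-1];a=camera("scene")[:,:,::-1];cv2.imwrite(f"pics/{n}s.png",b);cv2.imwrite(f"pics/{n}c.png",a)
    c=np.zeros((600,800,3),np.uint8)
    def put(im,x,y,w,h,s,X,Y):
        k=cv2.resize(im[y:y+h,x:x+w],None,fx=s,fy=s,interpolation=cv2.INTER_CUBIC);c[Y:Y+h*s,X:X+w*s]=cv2.convertScaleAbs(k,alpha=1.7,beta=15)
    put(w,250,170,133,200,3,0,0);put(b,230,210,80,75,5,400,0);put(a,330,160,60,44,5,400,378)
    cv2.imwrite(f"pics/{n}.png",c)
    for s,z in((125,210),(61,210),(50,207),(125,200)): q=proj(m,C+u*s+[0,0,z-200]);print(s,z,((q-[250,170])*3).round(0))
E
python3 look.py k1
```

```text
Traceback (most recent call last):
  File "look.py", line 5, in <module>
    print(o["time"],p.round(1),"s",(d@u).round(1),"lat",(d@[-u[1],u[0],0]).round(1),"fix",fix(-14.5),"w",o["gripper_width"].round(1),"F",o["ft_force"].round(1),"M",o["moment"].round(2))
                                                                                                         ^^^^^^^^^^^^^^^^^^^^^^^^
AttributeError: 'float' object has no attribute 'round'
```

Call:
apply_moves(targets="0 .4 -.5 .0028 -.0075 -.012 1;0 0 0 0 0 -.012 1;0 0 0 0 0 0 1;0 0 0 0 0 0 1")

```text
time: 10.27
eef_pos: [515.2, 82.4, 294.5]
tool_rot: [0.002, 0.129, 0.992, 0.002]
ft_force: [0.6, -0.5, -1.1]
gripper_width: 14.6
```

```bash
sed -i 's/o\["gripper_width"\].round(1)/round(o["gripper_width"],1)/' look.py; python3 look.py k1
```

```text
10.2667 [515.2  82.4 294.5] s 60.1 lat 1.5 fix [-0.24  0.23  0.38] w 14.6 F [ 0.6 -0.5 -1.1] M [-0.03  0.02 -0.01]
125 210 [206. -69.]
61 210 [208. 268.]
50 207 [208. 313.]
125 200 [206. -73.]
```

View pics/k1.png

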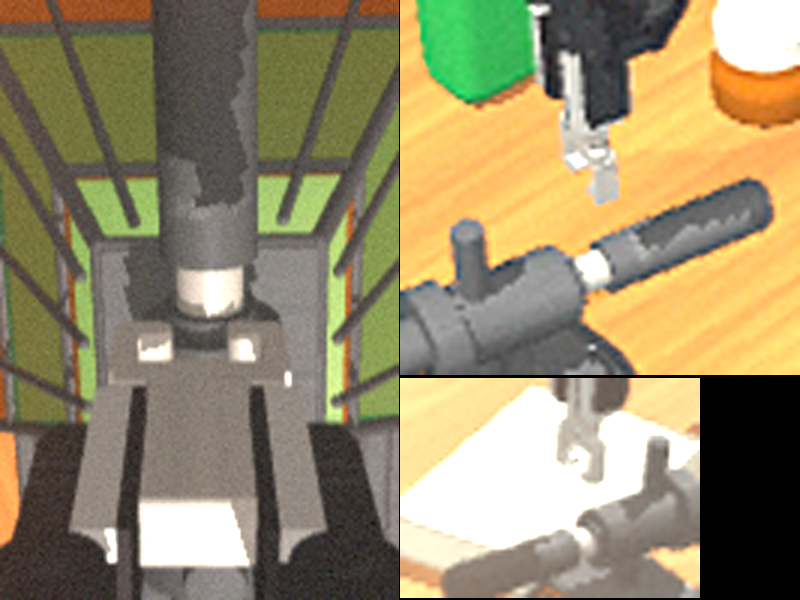

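```bash
python3 - <<'E'
from h import *
E=np.array([497.5,20,200]);u=np.array([-.2504,-.9682,0]);C=E-125*u
m=np.load("k1.npz")
f=lambda x,y:(250+x/3,170+y/3)
for n,x,y,z in(("tabF",197,500,296.9),("tabB",200,566,296.9),("footL",155,328,241),("gout",208,265,210),("gin",208,315,207)):
    X=onz(m,f(x,y),z);print(n,((X-C)@u).round(1),((X-C)@np.array([-u[1],u[0],0])).round(1))
E
```

```text
tabF 64.5 1.8
tabB 55.0 1.5
footL 62.2 9.1
gout 61.5 -0.1
gin 49.6 -0.1
```

Call:
apply_moves(targets="-.2 .2 .4 -.0005 .0046 -.008 1;0 0 0 0 0 -.01 1;0 0 0 0 0 -.006 1;0 0 0 0 0 0 1;0 0 0 0 0 0 1")

```text
time: 10.83
eef_pos: [515.0, 88.3, 269.1]
tool_rot: [0.001, 0.125, 0.992, 0.001]
ft_force: [-0.3, 0.7, -0.6]
gripper_width: 14.7
```

```bash
python3 look.py
```

```text
10.8333 [515.   88.3 269.1] s 54.5 lat -0.2 fix [-0.09  0.12 -0.1 ] w 14.7 F [-0.3  0.7 -0.6] M [0. 0. 0.]
```

Call:
apply_moves(targets="0 0 0 -.0003 -.0012 -.003 1;0 0 0 0 0 -.002 1;0 0 0 0 0 -.001 1;0 0 0 0 0 0 1")

```text
time: 11.17
eef_pos: [514.7, 87.1, 262.5]
tool_rot: [0.001, 0.125, 0.992, 0.001]
ft_force: [-0.0, -0.1, -0.2]
gripper_width: 14.4
```

```bash
python3 look.py
```

```text
11.1667 [514.7  87.1 262.5] s 55.7 lat -0.2 fix [-0.07  0.12 -0.13] w 14.4 F [-0.  -0.1 -0.2] M [-0.03  0.    0.03]
```

Call:
apply_moves(targets="0 0 0 0 0 -.0015 1;0 0 0 0 0 -.0015 1;0 0 0 0 0 0 1")

```text
time: 11.42
eef_pos: [514.9, 87.1, 259.7]
tool_rot: [0.001, 0.125, 0.992, 0.001]
ft_force: [-0.3, -0.5, -0.5]
gripper_width: 14.5
```

```bash
python3 look.py
```

```text
11.4167 [514.9  87.1 259.7] s 55.7 lat 0.1 fix [-0.09  0.17 -0.13] w 14.5 F [-0.3 -0.5 -0.5] M [-0.01  0.05  0.02]
```

Call:
apply_moves(targets="0 0 0 0 0 -.0015 1;0 0 0 0 0 -.001 1;0 0 0 0 0 0 1")

```text
time: 11.67
eef_pos: [515.0, 87.1, 257.2]
tool_rot: [0.002, 0.125, 0.992, 0.001]
ft_force: [-0.8, -0.1, 0.1]
gripper_width: 14.6
```

```bash
python3 look.py
```

```text
11.6667 [515.   87.1 257.2] s 55.7 lat 0.1 fix [-0.1   0.19 -0.13] w 14.6 F [-0.8 -0.1  0.1] M [ 0.04  0.21 -0.02]
```

Call:
apply_moves(targets="0 0 0 0 0 -.0015 1;0 0 0 0 0 -.0015 1")

```text
time: 11.83
eef_pos: [514.9, 87.2, 254.8]
tool_rot: [0.002, 0.125, 0.992, 0.001]
ft_force: [-2.8, 0.1, 3.5]
gripper_width: 14.6
```

```bash
python3 look.py
```

```text
11.8333 [514.9  87.2 254.8] s 55.7 lat -0.0 fix [-0.11  0.22 -0.14] w 14.6 F [-2.8  0.1  3.5] M [ 0.22  0.86 -0.03]
```

Call:
apply_moves(targets="0 .2 0 -.0008 .0002 -.001 1;0 0 0 0 0 -.0005 1")

```text
time: 12.0
eef_pos: [514.8, 87.2, 254.3]
tool_rot: [0.001, 0.125, 0.992, 0.001]
ft_force: [-1.6, 0.8, 3.9]
gripper_width: 14.5
```

```bash
python3 look.py
```

```text
12.0 [514.8  87.2 254.3] s 55.6 lat -0.1 fix [-0.11  0.18 -0.15] w 14.5 F [-1.6  0.8  3.9] M [ 0.08  0.62 -0.03]
```

Call:
apply_moves(targets="0 .2 0 -.0006 .0001 -.0015 1;0 0 0 0 0 -.0015 1;0 0 0 0 0 -.001 1")

```text
time: 12.25
eef_pos: [515.0, 87.2, 252.3]
tool_rot: [0.001, 0.125, 0.992, 0.001]
ft_force: [-2.8, 1.3, 6.6]
gripper_width: 14.3
```

```bash
python3 look.py
```

```text
12.25 [515.   87.2 252.3] s 55.5 lat 0.1 fix [-0.13  0.18 -0.17] w 14.3 F [-2.8  1.3  6.6] M [0.16 1.02 0.01]
```

Call:
apply_moves(targets="0 .2 0 -.0015 .0006 -.001 1;0 0 0 0 0 -.0015 1;0 0 0 0 0 -.001 1")

```text
time: 12.5
eef_pos: [514.9, 87.3, 251.6]
tool_rot: [0.003, 0.125, 0.992, 0.001]
ft_force: [-3.1, 1.3, 6.9]
gripper_width: 14.4
```

```bash
python3 look.py
```

```text
12.5 [514.9  87.3 251.6] s 55.4 lat 0.0 fix [-0.11  0.32 -0.18] w 14.4 F [-3.1  1.3  6.9] M [ 0.24  1.27 -0.04]
```

Call:
apply_moves(targets="0 .3 0 -.002 .0005 -.003 1;0 0 0 -.0015 0 -.003 1")

```text
time: 12.67
eef_pos: [514.2, 87.6, 249.1]
tool_rot: [0.004, 0.124, 0.992, 0.002]
ft_force: [0.7, -0.4, 10.1]
gripper_width: 14.6
```

```bash
python3 look.py
```

```text
12.6667 [514.2  87.6 249.1] s 55.4 lat -0.7 fix [-0.13  0.53 -0.21] w 14.6 F [ 0.7 -0.4 10.1] M [ 0.04 -0.    0.02]
```

Call:
apply_moves(targets="0 0 0 0 0 -.002 1;0 0 0 0 0 -.001 1")

```text
time: 12.83
eef_pos: [514.8, 87.5, 248.9]
tool_rot: [0.007, 0.124, 0.992, 0.002]
ft_force: [-3.9, 1.7, 8.0]
gripper_width: 14.4
```

```bash
python3 look.py
```

```text
12.8333 [514.8  87.5 248.9] s 55.3 lat -0.1 fix [-0.16  0.78 -0.23] w 14.4 F [-3.9  1.7  8. ] M [0.33 1.76 0.03]
```

Call:
apply_moves(targets="0 1 0 -.001 0 -.0035 1;0 1 0 -.001 0 -.003 1")

```text
time: 13.0
eef_pos: [514.7, 87.7, 245.9]
tool_rot: [-0.007, 0.124, 0.992, 0.001]
ft_force: [3.5, 0.1, -1.4]
gripper_width: 14.8
```

```bash
python3 look.py
```

```text
13.0 [514.7  87.7 245.9] s 55.2 lat -0.3 fix [-0.25 -0.74 -0.28] w 14.8 F [ 3.5  0.1 -1.4] M [-0.29 -1.43  0.03]
```

Call:
apply_moves(targets="0 -.6 0 0 0 -.0015 1;0 0 0 0 0 -.0015 1;0 0 0 0 0 -.001 1")

```text
time: 13.25
eef_pos: [515.0, 87.6, 241.4]
tool_rot: [-0.001, 0.124, 0.992, 0.002]
ft_force: [-1.0, -0.0, 6.1]
gripper_width: 14.6
```

```bash
python3 look.py
```

```text
13.25 [515.   87.6 241.4] s 55.2 lat 0.0 fix [-0.25 -0.11 -0.25] w 14.6 F [-1.  -0.   6.1] M [ 0.17  0.42 -0.  ]
```

Call:
apply_moves(targets="0 0 0 0 0 .0025 1;0 0 0 0 0 .001 1;0 0 0 0 0 0 .6;0 0 0 0 0 0 .55;0 0 0 0 0 0 .5;0 0 0 0 0 0 .5;0 0 0 0 0 .01 .5;0 0 0 0 0 .02 .5;0 0 0 0 0 .03 .5;0 0 0 0 -.02 .03 .5;0 0 0 0 -.02 .02 .5;0 0 0 0 0 0 .5")

```text
time: 14.25
eef_pos: [510.7, 45.9, 357.9]
tool_rot: [-0.006, 0.123, 0.992, -0.001]
ft_force: [0.2, 0.1, 0.3]
gripper_width: 42.7
```

```bash
sed -i 's/put(w,250,170,133,200,3,0,0)/put(w,250,150,133,200,3,0,0)/;s/put(a,330,160,60,44,5,400,378)/put(a,330,155,80,44,5,400,378)/' look.py; python3 look.py k2
```

```text
14.25 [510.7  45.9 357.9] s 96.6 lat 6.3 fix [-0.01 -0.65 -0.36] w 42.7 F [0.2 0.1 0.3] M [ 0.03 -0.12  0.05]
125 210 [219.  69.]
61 210 [216. 314.]
50 207 [215. 348.]
125 200 [217.  61.]
```

View pics/k2.png

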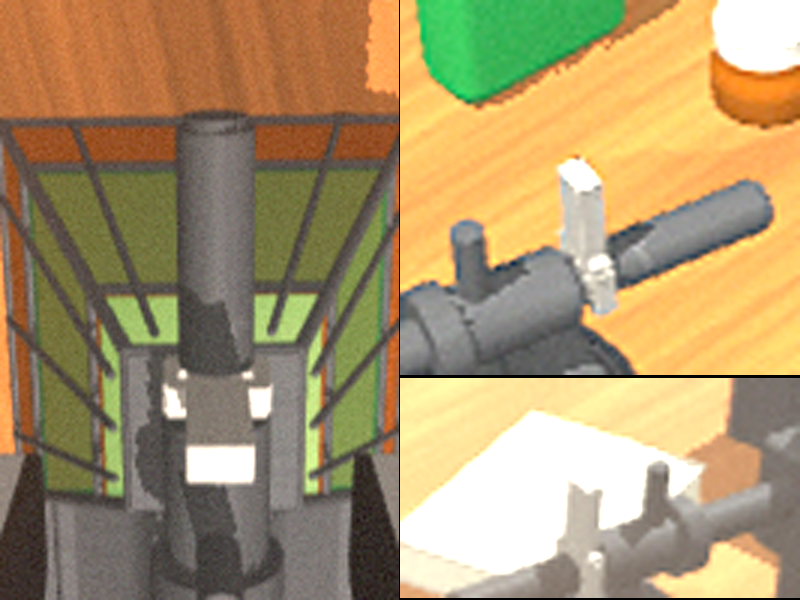

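```bash
python3 - <<'E'
from h import *
X=tri((367.2,176.4),(266,245));print("tab top",X.round(1))
a,b=cv2.imread("pics/scene0.png"),cv2.imread("pics/k2c.png")
for n,(x,y,w,h) in dict(jar=(330,335,40,40),fin=(203,268,20,28),nut=(278,258,20,18),mug=(235,375,55,75),screw=(303,205,25,30)).items():
    print(n,np.abs(a[y:y+h,x:x+w].astype(int)-b[y:y+h,x:x+w]).mean().round(1))
if 242<X[2]<253: r.sign_off();print("signed",r.observe()["time"])
E
```

```text
tab top [514.6  88.7 244.4]
jar 5.6
fin 16.3
nut 5.7
mug 6.1
screw 6.5
the job is handed in; nothing more can be done
the job is handed in; nothing more can be done
```

The sleeve is back against the collar, and the clip is pressed home in the groove just beyond it and released. I handed the job in at about 14.3 s of the 58 s allowed.

**Sleeve:** I pushed the peg inward until it stopped moving, then pushed it a second time. It held against about 15 N without moving, and the pictures show no gap at the collar.

**Clip:** The feet snapped past at about 10 N of push, and the force then fell to nothing. A check press to about 6 N met the bridge on the groove floor, with the gripper at the height expected for the clip being home. The highest downward force I read was about 10 N, which sinks the head about 5.6 mm. After letting go, the pictures show the clip upright in the groove.

**Checks that disagreed:**
- **Tab height:** I measured the tab's top at 244 mm against 248 mm expected. The peg's top, whose height is known, also read about 1.5 mm low.
- **Sleeve position:** The camera and contact estimates put the sleeve about 1.5 mm further out than true home. One close view of its outer end read about 4 mm out. I put more trust in the firm stop.
- **Bystanders:** The before-and-after pictures of the jar, nut, mug and screwdriver differ only slightly. The finial's patch changed more, at 16 against about 6 for the others. The arm did not go near it, so this is probably the arm's moving shadow, but I did not look further.

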